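Seat the last tie-rod nut in a column's end flange

TASK

The round off-white plastic end flange of a glass column is clamped face up in its stand; two of its three tie-rod nuts are already in their hexagonal pockets, and the third lies loose on the face. Keeping it on the face all the way, come down on that nut slowly, nudge it across with light fingertip pressure and turn it into line, feeling for the empty pocket, until it drops in and sits flat on the bottom; then take the fingers away. The plastic marks easily, so bear hard neither on the nut nor on the face, do not pick the nut up, and leave the spanner, the beaker and the bottle where they are.

Things in the scene. Friction and masses are not known exactly. Their poses are not given: they have to be found in the camera images.
- face (a point): Centre of the clamp stand, at the height of the flange's upper face; z up, x towards the empty pocket. The flange, an off-white acetal disc 190 mm across, 32 mm thick, is clamped by hand and does not move, but its centre may lie up to 3 mm off in x and y, and it may be turned up to 3.5 degrees. The face is level and flat, above the clamps; two seated nuts stand 9 mm proud, 68 mm from the centre, 120 degrees either side of x.
- pocket (a point): Where the centre of the empty pocket's mouth should be, level with the face, 68 mm from face along its x; the true pocket lies up to 7.5 mm from here, as the flange is clamped by hand. It is a hexagon 25.7 mm across flats (0.85 mm of play each side of the nut), 4 mm deep, its top edge barely broken; corners at 0, 60, 120.. degrees (to within 3.5) from this point's x axis, z up.
- nut_mid (a point): Centre (half-way up) of the loose grey steel hexagon nut, 24 mm across flats, 13 mm high, 35 g, lying on the face 6.5 mm below this point. Corners at 0, 60, 120.. degrees from its x axis; z along its 14 mm bore. It slides on the plastic (friction about 0.35) and follows a fingertip pressing on it with 3 to 6 N; one coming down faster than 8 mm/s strikes it too hard. Seated, it is 4 mm lower; half in, it stays cocked 10 to 15 degrees, low side in the pocket.
- spanner: Steel spanner 250 mm long lying on the bench left of the stand; origin under its middle. Leave it.
- beaker: Small glass beaker, 68 mm across, 90 mm high, on the bench; origin at the centre of its underside. Leave it.
- reagent: Amber glass reagent bottle, 70 mm across, 150 mm high, on the bench; origin at the centre of its underside. Leave it.

How it is judged (in metres and radians):
At the end, for the whole second after the job is handed in: the nut lies at rest in the empty pocket, flat on its bottom: its middle less than 3.8 mm above the level of the face, within 10 mm of where the pocket should be, its bore upright within 3.5 degrees (z of nut_mid in the frame of pocket below 0.0038 m and horizontal distance between nut_mid and pocket below 0.01 m and angle between nut_mid's own z axis and vertical below 0.06 rad and linear speed of nut below 0.01 m/s); the robot touches nothing.
It fails at once if the gripper presses on the nut with more than 25 N (contact force between the fingers and nut above 25 N).
It fails at once if the gripper presses on the flange with more than 25 N (contact force between the arm and flange above 25 N).
It fails at once if the nut is lifted more than 4 mm off the face, or falls off the flange (z of nut_mid in the frame of face above 0.0105 m or z of nut_mid in the frame of face below -0.005 m).
It fails at once if the spanner, the beaker or the bottle is shifted by more than 20 mm (distance of any of spanner, beaker, reagent from where it was at the start of the episode above 0.02 m).
It also fails if it takes over 72 s, if anything falls off the work surface, if the arm or the gripper's body presses on something with over 40 N, if the wrist force passes 120 N, or if a joint passes its speed limit or range.

ROBOT

A 6-joint arm with a two-finger parallel gripper is mounted at the origin on the work surface. World frame = base frame: x ahead of the robot, y to its left, z up, the work surface at z = 0. Lengths are in mm, angles in rad, forces in N, time in s.
With the tool pointing down it reaches from about 350 to 875 mm from the base axis. Payload 4.2 kg.
Tool frame: the origin (TCP) lies midway between the tips of the shut fingers; the grasp point (between the pads) lies 19 mm behind it (arm.grip_point_offset is the distance from the TCP to the grasp point, in mm); y points along the fingers, z is the direction in which the jaws open and shut, and the axes are right-handed (so a half turn about y gives the same grasp; the last joint's range is limited). The gripper opens to 85 mm and grips with 20 to 120 N. Pads are 22 mm wide; open, the fingers measure 114 mm over their backs; the gripper's body (76 mm by 85 mm) begins 54 mm behind the grasp point. The pads swing forward as they close: fully open they stand 13 mm farther back than shut.
Start: joints at [1.558, 0.385, 0.008, 0, -1.194, -0.259], TCP at [167.759, 602.043, 231.312] pointing down, gripper open.
Joint ranges: [-3.14, 3.14], [-1.21, 2.06], [-1.07, 1.41], [-3.16, 2.05], [-2.99, -0.16], [-3.1, 3.1]. Speed limits (rad/s): [2.79, 2.79, 3.14, 3.14, 3.14, 3.14].

INTERFACE

Orientations are given as a unit quaternion [x, y, z, w].
In Python, from bench import arm, optics, job_done, spotter gives the robot as it stands.
- The arm moves only by the tool jog_arm, never from a script. Its arguments are lists of equal length, an entry for each row: "translation": the shift along the tool's x, y, z in units of 50 mm (1.0 is 50 mm), a list of three; "rot": the turn, a rotation vector about the tool's x, y, z in units of 8 degrees (1.0 is 8 degrees), a list of three; "gripper": the opening, from 0 (shut) to 1 (fully open). A call has 1 to 20 rows; each row is the pose to reach, as a shift and turn from the pose measured when the call began, along the tool's axes at that moment; what a row does not reach only later rows make up. A row lasts 1/10 s, in which the tool goes at most 50 mm and 8.59 degrees, less where a joint would pass 70% of its speed; a pose out of reach is approached as far as the arm can. A call with a gripper value outside its range is refused whole. The fingers move at their own pace and stop on an object; the grip force is fixed at half the most. Time passes only in rows, so rows that repeat a pose let the fingers close. It gives the time, the measured TCP pose, the force and the opening at its end, in the units of the state.
- arm.read_state(): the state, without advancing time (a new reading comes with each control period).
- optics.get_image(name): name is "scene" or "top"; returns a dict with "frame" (400x640x3 uint8, red, green, blue), "mtx" (3x3 intrinsics, pixels), "xyz" and "attitude" of the camera in the world. Camera axes: x right, y down, z forward; pixel columns grow to the right and rows downward; lengths in mm; the calibration is good to about 2 mm. A picture is of the moment at which its call begins. There is no depth.
- job_done(): hands the job in, once; it reports no verdict.
Trained networks look in the newest picture that a camera, given by its name, has taken for a name from the list of things; names that differ only in an ending like _2 or _b are one class to them, and where a whole thing is asked for, a point or a joint stands for the part that bears it (a point fixed in the world has none). Each returns a list of dicts, best first, with "score" (0 to 1); they miss things now and then, are a little off and sometimes report something else, mostly with a low value. They report only what shows in the picture. A call takes as long as a camera call.
- spotter.look_for(camera, thing): "centre" ([x, y, z] in mm, in the coordinates of the camera as it stood for that picture, good to about 4 mm: the middle of the surface that is visible of it).
The state is a dict: "clock": time; "joints": joint angles; "joint_vel": joint speeds; "joint_efforts": joint torques, N m; "position": TCP position; "ee_rot": TCP orientation; "contact_force": force on the tool from outside, world axes, zero at the start; "wrist_torque": the same for the moment, N m; "gripper_width": finger opening in mm.
Only numpy, scipy, OpenCV 4.12 (cv2) and the standard library are available. Lean on these libraries where they do the work, as an engineer would, in place of code of your own. Each camera call takes 0.05 s, during which the arm holds its last target. There are 200 camera calls.

## Working session

There is one attempt and no reset: what is moved stays moved. The work goes in short steps, Python scripts to look and compute and a tool call to move; the robot and the scene stay as the last step left them, time stands still between calls to the robot, and variables do not carry over. Pictures are saved under pics/ and viewed, about 8 in all and at most 12, crops included, and the job is handed in when it is done.

Besides the shell and the picture viewer there is one more tool, called after ">>>" as a command line: name --argument value ..., lists and objects as JSON in quotes. jog_arm: Moves the arm, as the interface text tells. Its arguments: {"type":"object","properties":{"translation":{"type":"array"},"rot":{"type":"array"},"gripper":{"type":"array"}},"required":["translation","rot","gripper"]}

```bash
ls; mkdir -p pics
cat > h.py <<'E'
from bench import arm, optics, job_done, spotter
import numpy as np, cv2
from scipy.spatial.transform import Rotation as R
def cam(n):
    d=optics.get_image(n); a=np.array(d["attitude"],float)
    Rm=R.from_quat(a).as_matrix() if a.size==4 else a.reshape(3,3)
    return d["frame"],np.array(d["mtx"]),np.array(d["xyz"],float),Rm
def ray(px,K,p,Rm,z):
    d=Rm@np.linalg.solve(K,[px[0],px[1],1.]); return p+d*(z-p[2])/d[2]
def proj(P,K,p,Rm):
    q=K@(Rm.T@(np.array(P)-p)); return q[:2]/q[2]
E
python3 - <<'E'
from h import *
print(arm.read_state())
ims=[]
for n in("top","scene"):
    f,K,p,Rm=cam(n); print(n,p,Rm.round(3).tolist(),K.tolist())
    cv2.imwrite(f"pics/{n}0.png",f[:,:,::-1])
    for t in("nut_mid","face","pocket","spanner","beaker","reagent"):
        for r in spotter.look_for(n,t)[:3]:
            c=p+Rm@np.array(r["centre"]); print(t,round(r["score"],2),c.round(1),proj(c,K,p,Rm).round(0))
E
```

```text
pics
{'clock': 0.0, 'joints': array([ 1.55760332e+00,  3.85519128e-01,  6.62563357e-03, -5.07102080e-04,
       -1.19400895e+00, -2.58613066e-01]), 'joint_vel': array([-0.00104991, -0.00265151, -0.00215186, -0.00174239, -0.00131873,
       -0.00020302]), 'joint_efforts': array([-1.32619784e-04, -3.92286587e+01,  1.88399488e+01,  4.18620989e+00,
       -4.58254537e-03, -1.72262919e-06]), 'position': array([167.60946166, 601.49292226, 230.24290707]), 'ee_rot': array([-0.09579365, -0.69981803,  0.70133687,  0.09594214]), 'contact_force': array([-0.35211744,  0.02308284,  0.57285739]), 'wrist_torque': array([ 0.05317246,  0.08284215, -0.0071082 ]), 'gripper_width': 85.06684649397737}
top [4.99797831e+02 6.26761544e-02 1.08166711e+03] [[0.021, -0.999, 0.047], [-1.0, -0.021, 0.01], [-0.009, -0.047, -0.999]] [[375.6714086202978, 0.0, 318.6275077491116], [0.0, 375.6714086202978, 198.2940371680509], [0.0, 0.0, 1.0]]
nut_mid 0.41 [589.   34.9  50.5] [310. 183.]
face 0.86 [563.8  19.6   9.2] [316. 194.]
pocket 0.63 [559.4  27.4   6.1] [313. 195.]
spanner 0.89 [613.9 291.1   9.7] [222. 174.]
spanner 0.68 [539.1 362.1 101.3] [184. 198.]
beaker 0.57 [ 583.9 -371.3   54.5] [459. 188.]
reagent 0.96 [540.4 360.9 103.4] [184. 198.]
reagent 0.75 [615.5 292.2   9.5] [221. 174.]
scene [1146.19008259  444.68154938  554.09528998] [[-0.576, 0.458, -0.677], [0.817, 0.298, -0.493], [-0.024, -0.837, -0.546]] [[371.37501436876863, 0.0, 322.0237488412381], [0.0, 371.37501436876863, 205.4423710433875], [0.0, 0.0, 1.0]]
face 0.69 [640.3  77.2  10.4] [324. 257.]
pocket 0.8 [642.1  76.    5.5] [323. 259.]
spanner 0.78 [650.6 297.6   6.7] [415. 304.]
beaker 0.68 [ 588.8 -339.5   62.1] [211. 178.]
reagent 0.93 [566.  376.9  78.8] [479. 266.]
```

View pics/top0.png

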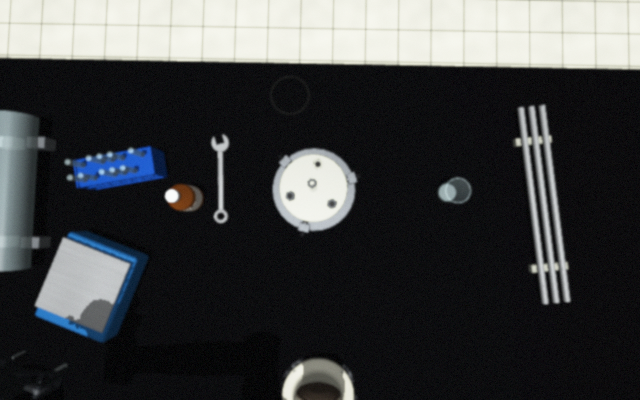

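View pics/scene0.png

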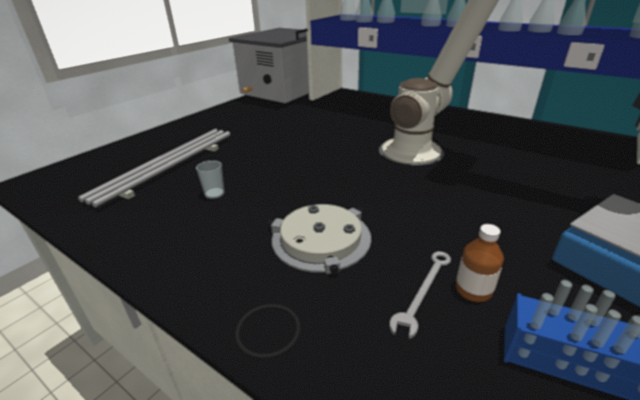

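The top view shows the flange at about (314,187), the loose nut at (312,184), the empty pocket at (318,164) and the seated nuts at (290,196) and (332,204). In the scene view the pocket is at (299,240) and the loose nut at (319,228). Next I'll zoom in with averaged frames.

```bash
cat >> h.py <<'E'
def avg(n,k=6):
    L=[cam(n) for _ in range(k)]
    return (np.mean([l[0].astype(float) for l in L],0),)+L[0][1:]
def crop(f,x0,y0,w,h,s):
    c=np.clip(f[y0:y0+h,x0:x0+w],0,255).astype(np.uint8)
    return cv2.resize(c,None,fx=s,fy=s,interpolation=cv2.INTER_CUBIC)[:,:,::-1]
E
python3 - <<'E'
from h import *
o=[]
for n,b in(("top",(268,142,94,94)),("scene",(272,196,94,76))):
    f,K,p,Rm=avg(n); np.savez(f"{n}.npz",f=f,K=K,p=p,R=Rm)
    c=crop(f,*b,4); o.append(cv2.copyMakeBorder(c,0,376-c.shape[0],0,0,cv2.BORDER_CONSTANT))
    g=cv2.cvtColor(f.astype(np.uint8),cv2.COLOR_RGB2GRAY)
    # off-white disc: warm/bright
    m=np.zeros(g.shape,np.uint8); x,y,w,h=b; m[y:y+h,x:x+w]=(g[y:y+h,x:x+w]>185)
    if n=="scene": m[y:y+h,x:x+w]=(g[y:y+h,x:x+w]>150)
    C=max(cv2.findContours(m,0,1)[0],key=cv2.contourArea)
    print(n,cv2.contourArea(C),cv2.fitEllipse(cv2.convexHull(C)))
cv2.imwrite("pics/z1.png",np.hstack(o))
E
```

```text
top 4086.5 ((312.5416564941406, 191.67852783203125), (72.92981719970703, 75.56390380859375), 173.28013610839844)
scene 2869.0 ((320.7361145019531, 228.54824829101562), (47.78225326538086, 80.84085845947266), 87.82024383544922)
```

View pics/z1.png

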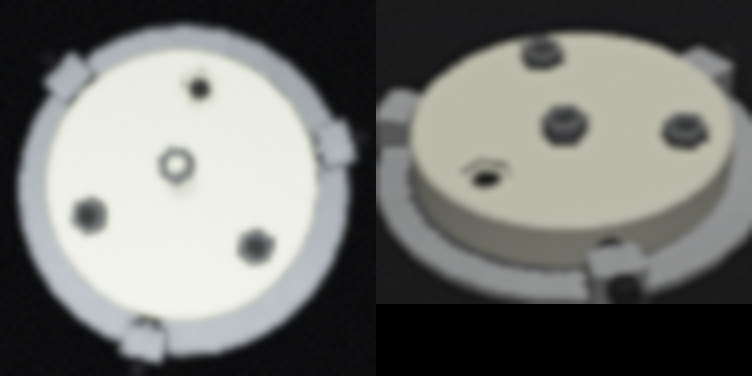

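The crop shows the loose nut's bore at crop (176,165), the pocket hole at (200,88), and the seated nuts at (89,215) and (255,247) in the top view. Next I'll triangulate the face height and fit the layout.

```bash
cat > m.py <<'E'
from h import *
from scipy.optimize import least_squares
D={n:np.load(f"{n}.npz") for n in("top","scene")}
T,S=D["top"],D["scene"]; A=lambda d:(d["K"],d["p"],d["R"])
cp=lambda c,x0,y0:(x0+(c[0]+.5)/4-.5,y0+(c[1]+.5)/4-.5)
t=lambda c:cp(c,268,142); s=lambda c:cp((c[0]-376,c[1]),272,196)
def tri(a,b):
    f=lambda P:np.r_[proj(P,*A(T))-a,proj(P,*A(S))-b]
    r=least_squares(f,[570,20,60]); return r.x,r.fun
for n,a,b in(("loose",(176,165),(563,118)),("L",(89,215),(685,125)),("R",(255,247),(542,46)),("hole",(200,88),(486,179)),("disc",(182.5,184),(570,131))):
    x,e=tri(t(a),s(b)); print(n,x.round(1),e.round(2))
g=cv2.cvtColor(T["f"].astype(np.float32),cv2.COLOR_RGB2GRAY)
def cen(c):
    u,v=np.array(t(c)); 
    for _ in range(5):
        yy,xx=np.mgrid[0:400,0:640]; w=((xx-u)**2+(yy-v)**2<6.5**2)*np.clip(np.median(g[150:220,290:340])-8-g,0,None)
        u,v=(w*xx).sum()/w.sum(),(w*yy).sum()/w.sum()
    return u,v
for n,c in(("loose",(176,165)),("L",(89,215)),("R",(255,247)),("hole",(200,88))): print(n,np.round(cen(c),2))
# disc edge by radial half-level
c=np.array(t((182.5,184)));th=np.linspace(0,2*np.pi,180,endpoint=False);P=[]
rr=np.arange(28,39,.1)
for q in th:
    pr=cv2.remap(g,(c[0]+rr*np.cos(q)).astype(np.float32)[None],(c[1]+rr*np.sin(q)).astype(np.float32)[None],1)[0]
    i=np.argmin(np.gradient(cv2.GaussianBlur(pr[None],(1,1),0)[0])); 
    k=np.gradient(pr); k=np.convolve(k,np.ones(9)/9,'same'); i=np.argmin(k[5:-5])+5; P.append(c+rr[i]*np.array([np.cos(q),np.sin(q)]))
e=cv2.fitEllipseAMS(np.array(P,np.float32));print(e)
for z in(35,45,55):
    W=np.array([ray(p,*A(T),z) for p in P])[:,:2]
    r=least_squares(lambda q:np.hypot(*(W-q[:2]).T)-q[2],[570,20,95],loss="soft_l1");print(z,r.x.round(2))
E
python3 m.py
```

```text
loose [591.3  29.8  48.4] [ 0.3 -0.2  0.3 -0. ]
L [555.3  89.7  45.5] [ 0.14 -0.08  0.13 -0.  ]
R [535.9 -25.8  47.5] [ 0.3  -0.21  0.33  0.  ]
hole [646.6  15.2  34. ] [ 0.09 -0.07  0.09  0.  ]
disc [579.5  25.7  30. ] [ 0.24 -0.16  0.24 -0.  ]
loose [311.86 183.17]
L [289.9  195.44]
R [331.54 203.29]
hole [317.31 163.54]
((312.6759338378906, 186.18533325195312), (66.15084075927734, 71.67546081542969), 173.240234375)
35 [579.48  27.42  94.45]
45 [578.72  27.15  93.55]
55 [577.96  26.89  92.65]
```

```bash
cat >> m.py <<'E'
print("----")
zf=36
Q={n:ray(c,*A(T),z)[:2] for n,c,z in(("loose",cen((176,165)),zf+8),("L",cen((89,215)),zf+7),("R",cen((255,247)),zf+7),("hole",cen((200,88)),zf-4))}
B=np.array([Q["hole"],Q["L"],Q["R"]])
f=lambda q:(B-np.array([[q[0]+68*np.cos(q[2]+a),q[1]+68*np.sin(q[2]+a)] for a in np.radians([0,120,-120])])).ravel()
r=least_squares(f,[578,27,-.1]);print(r.x.round(2),np.degrees(r.x[2]),r.fun.round(2),{k:v.round(1) for k,v in Q.items()})
pk=r.x[:2]+68*np.array([np.cos(r.x[2]),np.sin(r.x[2])]);d=pk-Q["loose"];print("pocket",pk,"d",d,np.hypot(*d),np.degrees(np.arctan2(d[1],d[0])))
# hex angle of loose and seated nuts: 6th harmonic of dark radius (phase check against the seated)
f=T["f"].mean(2).astype(np.float32)
for n in("loose","L","R"):
    u,v=cen({"loose":(176,165),"L":(89,215),"R":(255,247)}[n]); th=np.radians(np.arange(0,360,3)); rr=np.arange(2.5,8,.05)
    m=cv2.remap(f,(u+rr[None]*np.cos(th)[:,None]).astype(np.float32),(v+rr[None]*np.sin(th)[:,None]).astype(np.float32),cv2.INTER_CUBIC)
    rad=(m.max()-m).sum(1)/(m.max()-m.min())*.05
    F=np.fft.fft(rad)/len(rad); 
    # image angle q (x right=-y, y down=-x): world angle = -90-q  mod 60 -> 
    q=-np.degrees(np.angle(F[6]))/6; print(n,np.abs(F[:9]).round(3),"world corner ang mod60",(-90-q-1.2)%60)
E
python3 m.py | sed -n '/----/,$p'
```

```text
----
[ 5.7921e+02  2.7000e+01 -1.6000e-01] -9.208046536934742 [ 0.6   0.23 -0.06 -0.37 -0.54  0.14] {'loose': array([590.3,  30.1]), 'L': array([555. ,  90.2]), 'R': array([535.7, -25.5]), 'hole': array([646.9,  16.3])}
pocket [646.33568626  16.12119434] d [ 56.05594216 -13.97240875] 57.7710728453607 -13.996239899990771
loose [2.209 0.029 0.06  0.08  0.033 0.017 0.034 0.043 0.022] world corner ang mod60 1.6377487
L [1.729 0.008 0.012 0.029 0.023 0.022 0.043 0.009 0.009] world corner ang mod60 50.103363
R [1.806 0.008 0.056 0.013 0.041 0.028 0.05  0.007 0.005] world corner ang mod60 47.200012
```

```bash
cat >> h.py <<'E'
def go(xy,z,ang):
    """jog numbers to TCP (x,y,z) with tool z (closing) along world angle ang (deg, mod 180), pointing down"""
    s=arm.read_state(); R0=R.from_quat(s["ee_rot"]); p=s["position"]; best=None
    for a in(ang,ang+180):
        zt=np.array([np.cos(np.radians(a)),np.sin(np.radians(a)),0]); yt=np.array([0,0,-1.]); xt=np.cross(yt,zt)
        v=(R0.inv()*R.from_matrix(np.c_[xt,yt,zt])).as_rotvec()
        if best is None or np.linalg.norm(v)<np.linalg.norm(best): best=v
    t=R0.inv().apply(np.array([*xy,z])-p)/50
    M=R0.as_matrix(); print("t",s["clock"].round(2),"pos",p.round(2),"F",s["contact_force"].round(2),"w",round(s["gripper_width"],2),"j",s["joints"].round(2),"zang",np.degrees(np.arctan2(M[1,2],M[0,2])).round(2),"tilt",np.degrees(np.arccos(-M[2,1])).round(2))
    print("trans",t.round(4).tolist(),"rot",(np.degrees(best)/8).round(4).tolist())
E
python3 -c "
from h import *
go((590.3,30.1),250,20.8);go((590.3,30.1),100,20.8)"
```

```text
Traceback (most recent call last):
  File "h.py", line 26, in go
    M=R0.as_matrix(); print("t",s["clock"].round(2),"pos",p.round(2),"F",s["contact_force"].round(2),"w",round(s["gripper_width"],2),"j",s["joints"].round(2),"zang",np.degrees(np.arctan2(M[1,2],M[0,2])).round(2),"tilt",np.degrees(np.arccos(-M[2,1])).round(2))
                                ^^^^^^^^^^^^^^^^
AttributeError: 'float' object has no attribute 'round'
```

```bash
sed -i 's/s\["clock"\].round(2)/round(s["clock"],2)/' h.py
python3 -c "
from h import *
go((590.3,30.1),250,20.8);go((590.3,30.1),100,20.8);go((590.3,30.1),100,-39.2)"
```

```text
t 1.3 pos [167.76 602.04 231.31] F [ 0.33 -0.63 -0.41] w 85.42 j [ 1.56  0.38  0.01  0.   -1.19 -0.26] zang -105.57 tilt 0.0
trans [-11.2112, -0.3734, 8.7506] rot [-0.0001, 6.7037, -0.0002]
t 1.3 pos [167.76 602.04 231.31] F [ 0.33 -0.63 -0.41] w 85.42 j [ 1.56  0.38  0.01  0.   -1.19 -0.26] zang -105.57 tilt 0.0
trans [-11.2112, 2.6266, 8.7506] rot [-0.0001, 6.7037, -0.0002]
t 1.3 pos [167.76 602.04 231.31] F [ 0.33 -0.63 -0.41] w 85.42 j [ 1.56  0.38  0.01  0.   -1.19 -0.26] zang -105.57 tilt 0.0
trans [-11.2112, 2.6266, 8.7506] rot [-0.0002, -8.2963, -0.0]
```

>>> jog_arm --translation '[[-11.2112,-0.3734,8.7506],[-11.2112,-0.3734,8.7506],[-11.2112,-0.3734,8.7506],[-11.2112,-0.3734,8.7506],[-11.2112,-0.3734,8.7506],[-11.2112,-0.3734,8.7506],[-11.2112,-0.3734,8.7506],[-11.2112,-0.3734,8.7506],[-11.2112,-0.3734,8.7506],[-11.2112,-0.3734,8.7506],[-11.2112,-0.3734,8.7506],[-11.2112,-0.3734,8.7506],[-11.2112,-0.3734,8.7506],[-11.2112,-0.3734,8.7506],[-11.2112,-0.3734,8.7506],[-11.2112,-0.3734,8.7506],[-11.2112,-0.3734,8.7506],[-11.2112,-0.3734,8.7506],[-11.2112,-0.3734,8.7506],[-11.2112,-0.3734,8.7506]]' --rot '[[0,6.7037,0],[0,6.7037,0],[0,6.7037,0],[0,6.7037,0],[0,6.7037,0],[0,6.7037,0],[0,6.7037,0],[0,6.7037,0],[0,6.7037,0],[0,6.7037,0],[0,6.7037,0],[0,6.7037,0],[0,6.7037,0],[0,6.7037,0],[0,6.7037,0],[0,6.7037,0],[0,6.7037,0],[0,6.7037,0],[0,6.7037,0],[0,6.7037,0]]' --gripper '[0.55,0.55,0.55,0.55,0.55,0.55,0.55,0.55,0.55,0.55,0.55,0.55,0.55,0.55,0.55,0.55,0.55,0.55,0.55,0.55]'

```text
clock: 3.3
position: [589.9, 31.1, 250.4]
ee_rot: [0.401, 0.583, -0.582, -0.401]
contact_force: [0.8, -0.2, -0.8]
gripper_width: 46.9
```

```bash
python3 -c "
from h import *
go((590.3,30.1),80,20.8)"
```

```text
t 3.3 pos [589.93  31.09 250.37] F [ 0.79 -0.22 -0.8 ] w 46.94 j [ 0.33  0.31 -0.05 -0.   -1.21  0.04] zang -159.1 tilt 0.03
trans [-0.0212, 3.4074, 0.002] rot [0.004, 0.012, 0.0001]
```

>>> jog_arm --translation '[[-0.021,1.0,0.002],[-0.021,2.0,0.002],[-0.021,3.0,0.002],[-0.021,3.5,0.002],[-0.021,3.7,0.002],[-0.021,3.7,0.002],[-0.021,3.7,0.002]]' --rot '[[0.004,0.012,0],[0.004,0.012,0],[0.004,0.012,0],[0.004,0.012,0],[0.004,0.012,0],[0.004,0.012,0],[0.004,0.012,0]]' --gripper '[0.55,0.55,0.55,0.55,0.55,0.55,0.55]'

```text
clock: 4.0
position: [591.7, 30.7, 67.1]
ee_rot: [0.402, 0.583, -0.581, -0.4]
contact_force: [0.6, 0.6, 0.6]
gripper_width: 47.2
```

```bash
python3 -c "
from h import *
go((590.3,30.1),40,20.8)
f,K,p,Rm=avg('scene',3); cv2.imwrite('pics/s2.png',crop(f,262,146,110,130,5)); 
for z in (65,36): print(z,proj((590.3,30.1,z),K,p,Rm))
"
```

```text
t 4.0 pos [591.65  30.65  67.07] F [0.64 0.61 0.61] w 47.16 j [ 0.33  0.49 -0.28  0.   -0.8   0.04] zang -159.15 tilt 0.18
trans [-0.0004, 0.5412, 0.0309] rot [0.0225, 0.0066, -0.0048]
65 [318.81294036 219.06602548]
36 [319.16729891 229.25504132]
```

View pics/s2.png

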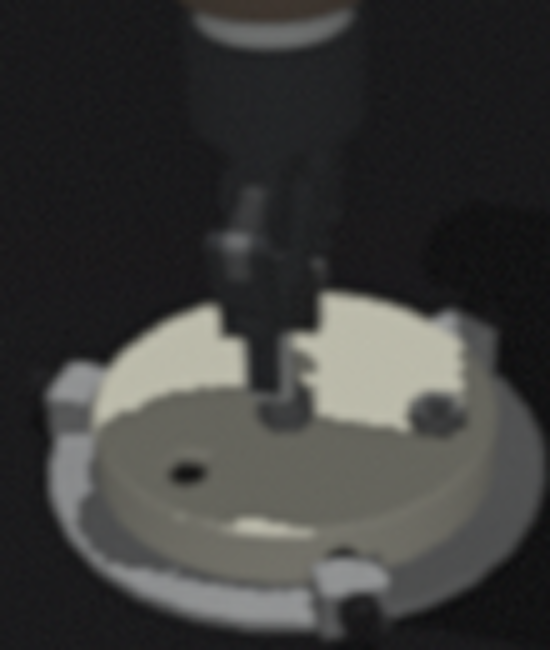

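The finger pair straddles the nut, which is at crop (285,405), and the pocket hole shows at (187,472). I'll descend beside the nut without touching it.

>>> jog_arm --translation '[[0,0.07,0.03],[0,0.14,0.03],[0,0.21,0.03],[0,0.26,0.03],[0,0.3,0.03],[0,0.34,0.03],[0,0.38,0.03],[0,0.42,0.03],[0,0.46,0.03],[0,0.5,0.03],[0,0.54,0.03],[0,0.55,0.03],[0,0.55,0.03],[0,0.55,0.03]]' --rot '[[0.02,0,0],[0.02,0,0],[0.02,0,0],[0.02,0,0],[0.02,0,0],[0.02,0,0],[0.02,0,0],[0.02,0,0],[0.02,0,0],[0.02,0,0],[0.02,0,0],[0.02,0,0],[0.02,0,0],[0.02,0,0]]' --gripper '[0.55,0.55,0.55,0.55,0.55,0.55,0.55,0.55,0.55,0.55,0.55,0.55,0.55,0.55]'

```text
clock: 5.55
position: [590.3, 30.0, 39.9]
ee_rot: [0.402, 0.582, -0.582, -0.401]
contact_force: [0.3, 0.7, -0.6]
gripper_width: 46.8
```

```bash
python3 -c "
from h import *
go((590.3,30.1),39.5,20.8)"
```

```text
t 5.55 pos [590.28  30.04  39.93] F [ 0.32  0.69 -0.57] w 46.79 j [ 0.32  0.53 -0.3   0.   -0.74  0.04] zang -159.18 tilt 0.07
trans [0.001, 0.0086, -0.0009] rot [0.0088, 0.0028, -0.0027]
```

>>> jog_arm --translation '[[0,0,0],[0,0,0],[0,0,0],[0,0,0],[0,0,0],[0,0,0],[0,0,0],[0,0,0],[0,0,0],[0,0,0],[0,0,0],[0,0,0],[0,0,0]]' --rot '[[0,0,0],[0,0,0],[0,0,0],[0,0,0],[0,0,0],[0,0,0],[0,0,0],[0,0,0],[0,0,0],[0,0,0],[0,0,0],[0,0,0],[0,0,0]]' --gripper '[0.52,0.5,0.48,0.46,0.44,0.42,0.4,0.38,0.36,0.34,0.33,0.32,0.32]'

```text
clock: 6.85
position: [590.4, 30.1, 40.0]
ee_rot: [0.402, 0.582, -0.582, -0.401]
contact_force: [-1.0, 0.1, 0.4]
gripper_width: 27.6
```

```bash
python3 -c "
from h import *
go((590.3+28.4*np.cos(np.radians(20.8)),30.1+28.4*np.sin(np.radians(20.8))),39.5,20.8)"
```

```text
t 6.85 pos [590.39  30.05  40.  ] F [-0.99  0.13  0.35] w 27.6 j [ 0.32  0.53 -0.3   0.   -0.74  0.04] zang -159.18 tilt 0.09
trans [0.0013, 0.011, -0.5666] rot [0.0109, 0.0024, -0.003]
```

>>> jog_arm --translation '[[0,0,0],[0,0,0],[0,0,0],[0,0,0],[0,0,0]]' --rot '[[0,0,0],[0,0,0],[0,0,0],[0,0,0],[0,0,0]]' --gripper '[0.315,0.31,0.305,0.3,0.3]'

```text
clock: 7.35
position: [590.4, 30.0, 40.1]
ee_rot: [0.402, 0.582, -0.582, -0.401]
contact_force: [0.7, 0.8, 1.5]
gripper_width: 25.8
```

```bash
python3 -c "
from h import *
go((590.3+28.4*np.cos(np.radians(20.8)),30.1+28.4*np.sin(np.radians(20.8))),39.5,20.8)
f,K,p,Rm=avg('scene',3); cv2.imwrite('pics/s3.png',crop(f,282,176,80,80,7)); 
"
```

```text
t 7.35 pos [590.38  30.04  40.11] F [0.73 0.79 1.45] w 25.77 j [ 0.32  0.53 -0.3   0.   -0.74  0.04] zang -159.18 tilt 0.09
trans [0.0014, 0.0131, -0.5668] rot [0.0109, 0.0029, -0.0033]
```

View pics/s3.png

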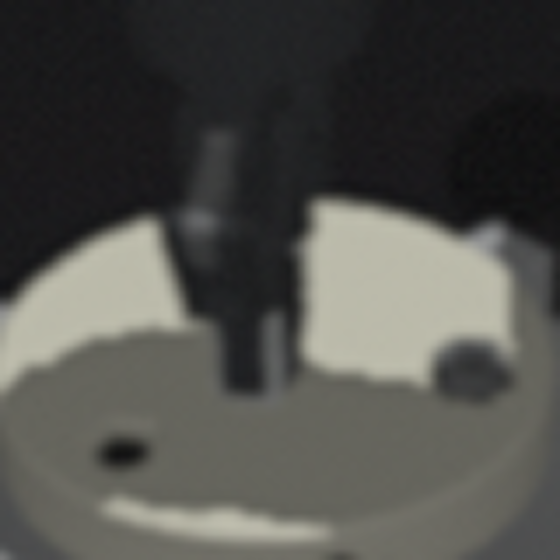

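>>> jog_arm --translation '[[0,-0.015,-0.02],[0,-0.02,-0.05],[0,-0.02,-0.09],[0,-0.02,-0.13],[0,-0.02,-0.17],[0,-0.02,-0.21],[0,-0.02,-0.25],[0,-0.02,-0.29],[0,-0.02,-0.33],[0,-0.02,-0.37],[0,-0.02,-0.41],[0,-0.02,-0.45],[0,-0.02,-0.49],[0,-0.02,-0.53],[0,-0.02,-0.56],[0,-0.02,-0.575],[0,-0.02,-0.582],[0,-0.02,-0.582],[0,-0.02,-0.582]]' --rot '[[0.01,0,0],[0.01,0,0],[0.01,0,0],[0.01,0,0],[0.01,0,0],[0.01,0,0],[0.01,0,0],[0.01,0,0],[0.01,0,0],[0.01,0,0],[0.01,0,0],[0.01,0,0],[0.01,0,0],[0.01,0,0],[0.01,0,0],[0.01,0,0],[0.01,0,0],[0.01,0,0],[0.01,0,0]]' --gripper '[0.3,0.3,0.3,0.3,0.3,0.3,0.3,0.3,0.3,0.3,0.3,0.3,0.3,0.3,0.3,0.3,0.3,0.3,0.3]'

```text
clock: 9.4
position: [617.5, 40.4, 41.2]
ee_rot: [-0.402, -0.582, 0.582, 0.401]
contact_force: [-0.1, -0.3, -0.2]
gripper_width: 25.9
```

```bash
python3 -c "
from h import *
go((616,40),41,20.8)"
```

```text
t 9.4 pos [617.54  40.37  41.16] F [-0.06 -0.28 -0.23] w 25.86 j [ 0.33  0.56 -0.23  0.   -0.78  0.04] zang -159.18 tilt 0.03
trans [0.0041, 0.0032, 0.0315] rot [0.0007, 0.0026, -0.0032]
```

>>> jog_arm --translation '[[0,0,0],[0,0,0],[0,0,0],[0,0,0],[0,0,0.0],[0,0,0.01],[0,0,0.015],[0,0,0.015],[0,0,0.015],[0,0,0.015],[0,0,0.015],[0,0,0.015],[0,0,0.015],[0,0,0.015],[0,0,0.015],[0,0,0.015],[0,0,0.015]]' --rot '[[0,0,0],[0,0,0],[0,0,0],[0,0,0],[0,0.5,0],[0,1.3,0],[0,2.2,0],[0,3.1,0],[0,4,0],[0,4.9,0],[0,5.8,0],[0,6.7,0],[0,7.3,0],[0,7.5,0],[0,7.5,0],[0,7.5,0],[0,7.5,0]]' --gripper '[0.55,0.55,0.55,0.55,0.55,0.55,0.55,0.55,0.55,0.55,0.55,0.55,0.55,0.55,0.55,0.55,0.55]'

```text
clock: 11.1
position: [616.8, 40.1, 41.1]
ee_rot: [0.639, 0.304, -0.304, -0.638]
contact_force: [0.8, -0.8, 0.2]
gripper_width: 47.1
```

```bash
python3 -c "
from h import *
go((646.4,16.2),41,-39.2)
f,K,p,Rm=avg('scene',4); cv2.imwrite('pics/s4.png',crop(f,282,186,80,80,7)); 
for P in((616.8,40.1,49),(616.8,40.1,36),(646.4,16.2,36)):print((7*(proj(P,K,p,Rm)-[282,186]+.5)).round(0))
"
```

```text
t 11.1 pos [616.79  40.07  41.13] F [ 0.76 -0.78  0.2 ] w 47.1 j [ 0.33  0.56 -0.23  0.   -0.78 -1.01] zang 140.86 tilt 0.02
trans [0.0034, 0.0029, -0.7606] rot [0.0027, 0.008, -0.0015]
[240. 326.]
[241. 358.]
[127. 380.]
```

View pics/s4.png

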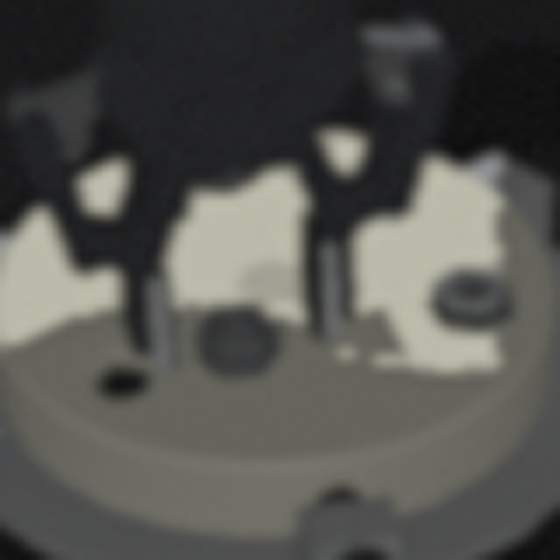

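The nut shows at crop (240,342), exactly where predicted, and the pocket hole is at (123,382). I'll close the cage and push along the second direction.

>>> jog_arm --translation '[[0.003,0,0],[0.003,0,0],[0.003,0,0],[0.003,0,0],[0.003,0,0],[0.003,0,0],[0.003,0,0],[0.003,0,-0.03],[0.003,0,-0.07],[0.003,0,-0.11],[0.003,0,-0.15],[0.003,0,-0.19],[0.003,0,-0.23],[0.003,0,-0.27],[0.003,0,-0.31],[0.003,0,-0.35],[0.003,0,-0.39],[0.003,0,-0.42],[0.003,0,-0.44],[0.003,0,-0.44]]' --rot '[[0,0.008,0],[0,0.008,0],[0,0.008,0],[0,0.008,0],[0,0.008,0],[0,0.008,0],[0,0.008,0],[0,0.008,0],[0,0.008,0],[0,0.008,0],[0,0.008,0],[0,0.008,0],[0,0.008,0],[0,0.008,0],[0,0.008,0],[0,0.008,0],[0,0.008,0],[0,0.008,0],[0,0.008,0],[0,0.008,0]]' --gripper '[0.5,0.45,0.4,0.36,0.33,0.31,0.3,0.3,0.3,0.3,0.3,0.3,0.3,0.3,0.3,0.3,0.3,0.3,0.3,0.3]'

```text
clock: 13.3
position: [634.2, 26.2, 41.2]
ee_rot: [0.639, 0.303, -0.303, -0.639]
contact_force: [-0.3, 0.8, 3.1]
gripper_width: 25.9
```

```bash
python3 -c "
from h import *
go((646.4,16.2),41,-39.2)
f,K,p,Rm=avg('scene',4); cv2.imwrite('pics/s5.png',crop(f,272,196,80,80,7)); 
s=arm.read_state()['position']
for P in((*s[:2],49),(*s[:2],36),(646.4,16.2,36)):print((7*(proj(P,K,p,Rm)-[272,196]+.5)).round(0))
"
```

```text
t 13.3 pos [634.18  26.19  41.22] F [-0.28  0.85  3.13] w 25.9 j [ 0.3   0.58 -0.19  0.   -0.8  -0.98] zang 140.77 tilt 0.04
trans [-0.0002, 0.0045, -0.3156] rot [0.005, -0.0034, -0.0002]
[243. 269.]
[244. 301.]
[197. 310.]
```

View pics/s5.png

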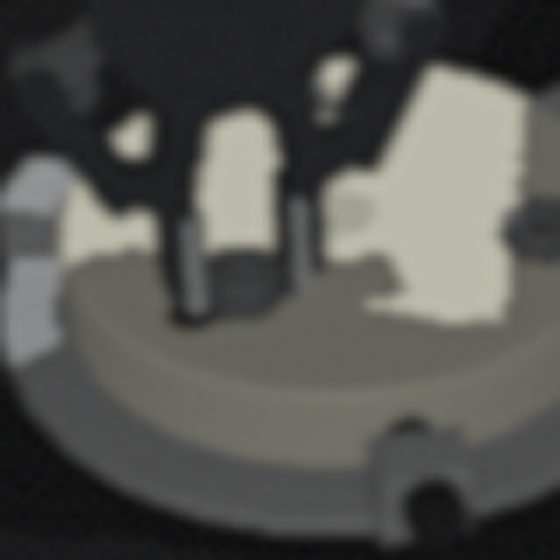

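>>> jog_arm --translation '[[0,0,0],[0,0,0],[0,0,-0.03],[0,0,-0.06],[0,0,-0.09],[0,0,-0.11],[0,0,-0.13],[0,0,-0.15],[0,0,-0.17],[0,0,-0.19],[0,0,-0.21],[0,0,-0.23],[0,0,-0.245],[0,0,-0.26],[0,0,-0.275],[0,0,-0.29],[0,0,-0.305],[0,0,-0.32],[0,0,-0.32]]' --rot '[[0,0,0],[0,0,0],[0,0,0],[0,0,0],[0,0,0],[0,0,0],[0,0,0],[0,0,0],[0,0,0],[0,0,0],[0,0,0],[0,0,0],[0,0,0],[0,0,0],[0,0,0],[0,0,0],[0,0,0],[0,0,0],[0,0,0]]' --gripper '[0.33,0.36,0.36,0.36,0.36,0.36,0.36,0.36,0.36,0.36,0.36,0.36,0.36,0.36,0.36,0.36,0.36,0.36,0.36]'

```text
clock: 15.4
position: [646.7, 16.0, 41.2]
ee_rot: [0.639, 0.303, -0.303, -0.639]
contact_force: [-0.1, 0.1, -0.0]
gripper_width: 30.9
```

```bash
python3 -c "
from h import *
go((646.4,16.2),41,-39.2)
f,K,p,Rm=avg('scene',4); cv2.imwrite('pics/s6.png',crop(f,262,206,80,70,8)); 
for P in((646.4,16.2,49),(646.4,16.2,36)):print((8*(proj(P,K,p,Rm)-[262,206]+.5)).round(0))
"
```

```text
t 15.4 pos [646.65  16.02  41.24] F [-0.15  0.11 -0.01] w 30.85 j [ 0.27  0.6  -0.15  0.   -0.82 -0.96] zang 140.77 tilt 0.05
trans [-0.0004, 0.0047, 0.0062] rot [0.0064, -0.0035, 0.0006]
[302. 237.]
[305. 274.]
```

View pics/s6.png

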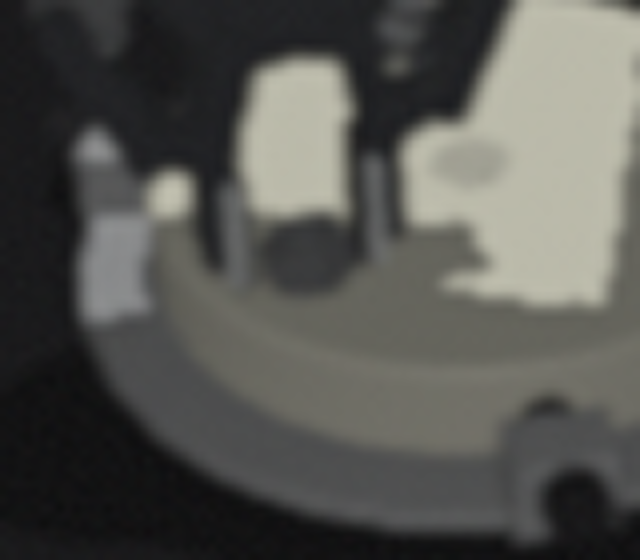

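Six pictures so far (top0, scene0, z1, s2, s3, s4), plus s5 and s6, makes 8. The nut is at crop (310,255), just short of the predicted pocket at about (303,256). I'll push slowly for the last part.

>>> jog_arm --translation '[[0,0,-0.008],[0,0,-0.014],[0,0,-0.02],[0,0,-0.026],[0,0,-0.032],[0,0,-0.038],[0,0,-0.044],[0,0,-0.05],[0,0,-0.056],[0,0,-0.062],[0,0,-0.062]]' --rot '[[0,0,0],[0,0,0],[0,0,0],[0,0,0],[0,0,0],[0,0,0],[0,0,0],[0,0,0],[0,0,0],[0,0,0],[0,0,0]]' --gripper '[0.36,0.36,0.36,0.36,0.36,0.36,0.36,0.36,0.36,0.36,0.36]'

```text
clock: 16.7
position: [649.0, 14.1, 41.2]
ee_rot: [0.639, 0.303, -0.303, -0.639]
contact_force: [0.2, 1.0, -1.4]
gripper_width: 31.0
```

```bash
python3 -c "
from h import *
go((646.4,16.2),41,-39.2)
f,K,p,Rm=avg('scene',4); cv2.imwrite('pics/s7.png',crop(f,272,216,60,46,12)); 
for P in((646.4,16.2,49),(646.4,16.2,45),(646.4,16.2,36)):print((12*(proj(P,K,p,Rm)-[272,216]+.5)).round(0))
"
```

```text
t 16.7 pos [649.    14.14  41.23] F [ 0.17  1.03 -1.39] w 31.01 j [ 0.27  0.6  -0.15  0.   -0.82 -0.96] zang 140.78 tilt 0.05
trans [-0.0009, 0.0046, 0.0663] rot [0.0063, -0.0024, 0.0004]
[333. 236.]
[334. 253.]
[337. 291.]
```

View pics/s7.png

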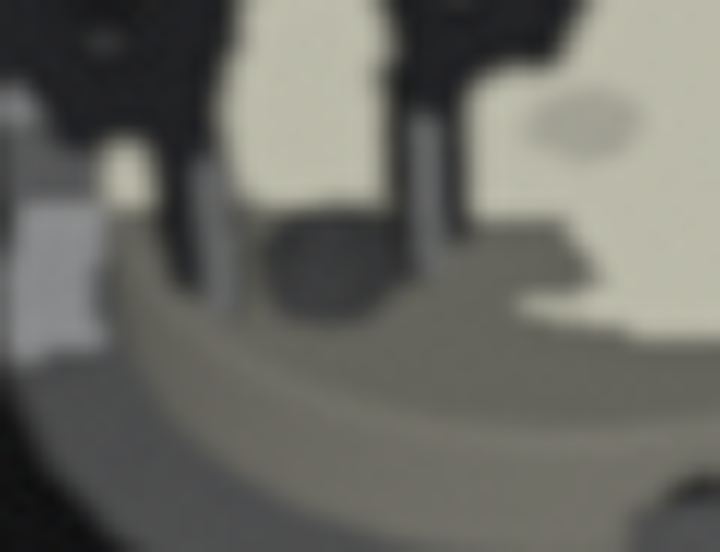

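>>> jog_arm --translation '[[0,0,-0.006],[0,0,-0.012],[0,0,-0.016],[0,0,-0.02],[0,0,-0.02]]' --rot '[[0,0,0],[0,0,0],[0,0,0],[0,0,0],[0,0,0]]' --gripper '[0.36,0.36,0.36,0.36,0.36]'

```text
clock: 17.4
position: [649.8, 13.5, 41.2]
ee_rot: [0.639, 0.303, -0.303, -0.639]
contact_force: [0.5, -0.3, 0.5]
gripper_width: 31.0
```

```bash
cat >> h.py <<'E'
def nut(dx=0):
    """silhouette of dark nut in the scene picture near the pocket, in subpixels"""
    f,K,p,Rm=avg('scene',4); g=f.mean(2); return g,K,p,Rm
E
python3 -c "
from h import *
go((646.4,16.2),41,-39.2)
g=nut()[0]; np.set_printoptions(linewidth=200)
print(g[230:246,286:310].astype(int))
"
```

```text
t 17.4 pos [649.75  13.51  41.25] F [ 0.53 -0.33  0.53] w 30.95 j [ 0.27  0.6  -0.14  0.   -0.82 -0.95] zang 140.78 tilt 0.05
trans [-0.0008, 0.0049, 0.0859] rot [0.0061, -0.0028, 0.0007]
[[ 39  61  84  95 111 146 174 183 182 182 181 181 182 182 182 180 165 126  73  61  85  91  73  61]
 [ 40  63  89 100 110 143 173 182 181 181 181 182 182 181 182 181 172 135  81  62  86  92  72  62]
 [ 39  61  88 100 105 132 158 167 166 167 165 164 164 165 166 168 164 133  80  60  86  94  76  61]
 [ 37  61  87  99  95 104 121 126 125 121 117 113 114 116 119 126 129 109  67  57  84  97  81  59]
 [ 36  57  85  98  91  87  94  95  87  77  70  66  67  70  71  78  82  73  53  56  85  98  83  56]
 [ 36  54  84  99  93  85  88  83  71  59  54  56  57  57  57  56  55  51  44  56  85  99  85  65]
 [ 37  52  81  97  92  84  80  73  61  54  53  56  58  59  56  54  53  50  46  57  84 100  93  81]
 [ 40  49  78  96  93  80  75  68  57  53  53  57  57  59  57  56  54  52  48  56  83 101 101  96]
 [ 45  49  76  93  92  81  76  70  60  55  55  58  58  58  57  57  55  54  51  59  83  99 103 100]
 [ 61  55  73  92  93  83  80  75  63  59  60  60  60  60  58  56  55  56  59  69  85  96  99  98]
 [ 81  75  83  95  96  88  83  79  67  59  59  60  60  61  59  55  56  60  71  83  92  97  98  98]
 [ 97  94  95  99  99  91  86  84  74  65  62  61  61  61  59  58  62  73  86  93  98  99  98  98]
 [100 102 102 100  98  91  90  91  86  79  76  72  71  68  68  69  76  87  95  98  98  98  98  98]
 [ 98 101 102 102 100  96  95  97  95  93  92  90  88  86  85  87  92  95  98  99  98  98  98  98]
 [ 96  98 100 104 103 102 100  99  99  98  98  97  96  96  96  96  97  98  98  98  98  98  98  98]
 [ 94  96  98 101 104 104 104 102 100  99  99  98  99  98  98  98  98  98  98  97  98  98  98  98]]
```

>>> jog_arm --translation '[[0,0,-0.005],[0,0,-0.01],[0,0,-0.015],[0,0,-0.02],[0,0,-0.02]]' --rot '[[0,0,0],[0,0,0],[0,0,0],[0,0,0],[0,0,0]]' --gripper '[0.36,0.36,0.36,0.36,0.36]'

```text
clock: 18.1
position: [650.4, 13.2, 41.3]
ee_rot: [0.639, 0.303, -0.303, -0.639]
contact_force: [-1.6, 2.8, 0.5]
gripper_width: 30.8
```

```bash
python3 -c "
from h import *
go((646.4,16.2),41,-39.2)
g=nut()[0]; np.set_printoptions(linewidth=200)
print(g[230:246,286:310].astype(int))
"
```

```text
t 18.1 pos [650.36  13.23  41.26] F [-1.63  2.8   0.47] w 30.8 j [ 0.27  0.6  -0.14  0.   -0.82 -0.95] zang 140.78 tilt 0.03
trans [-0.004, 0.0052, 0.099] rot [0.0033, -0.0022, 0.001]
[[ 46  74  89  94 115 151 176 182 182 181 182 181 182 182 182 177 151 102  60  71  92  88  63  69]
 [ 45  75  93  98 114 149 175 182 182 181 181 181 181 182 182 177 154 106  62  69  91  87  64  69]
 [ 45  71  93  99 110 137 160 166 167 166 165 164 164 166 166 164 146 107  65  68  89  87  64  69]
 [ 43  68  92 100  98 107 122 126 125 121 117 113 114 116 119 123 115  89  56  64  87  88  67  63]
 [ 41  65  90  99  91  86  94  95  88  78  70  66  67  70  71  75  72  59  44  62  87  91  71  57]
 [ 39  62  89  99  90  84  88  85  72  59  55  56  57  58  56  56  54  48  44  63  87  93  77  62]
 [ 39  60  88  98  91  83  83  75  60  53  53  57  58  58  57  55  54  50  49  65  88  96  87  79]
 [ 39  57  85  99  92  83  80  70  56  53  54  57  59  58  58  56  55  53  50  64  88 100  99  94]
 [ 43  54  84  98  93  84  82  72  58  55  57  58  58  58  56  56  56  53  50  63  86  99 101  99]
 [ 54  59  83  98  92  84  84  76  63  59  59  59  59  59  57  56  54  55  57  70  86  95  98  98]
 [ 77  76  89  98  92  84  86  81  68  60  60  60  60  59  58  55  56  60  71  84  93  96  97  98]
 [ 95  94  97  99  93  86  87  86  75  65  61  60  61  60  58  57  62  74  86  94  97  99  98  99]
 [100 101 101 100  95  91  92  92  86  78  75  72  70  69  68  69  77  86  95  98  99  98  98  98]
 [ 97 100 102 102 100  97  97  97  96  93  92  90  88  86  85  87  92  96  98  98  98  98  98  98]
 [ 96  98 101 103 103 102 100  99  99  98  98  97  97  96  96  97  98  99  99  99  98  97  98  97]
 [ 95  97  98 102 104 104 103 102 100  99  99  98  98  98  98  99  98  98  99  97  97  97  98  98]]
```

A 3 N reaction with no motion means the nut is up against the pocket wall. I'll back off, lift clear and check.

>>> jog_arm --translation '[[0,0,0.03],[0,0,0.05],[0,0,0.05],[0,0,0.05],[0,-0.05,0.05],[0,-0.2,0.05],[0,-0.5,0.05],[0,-1,0.05],[0,-1.6,0.05],[0,-2,0.05],[-0.6,-2.2,0.8],[-1.2,-2.2,1.5],[-1.9,-2.2,2.3],[-1.9,-2.2,2.3],[-1.9,-2.2,2.3]]' --rot '[[0,0,0],[0,0,0],[0,0,0],[0,0,0],[0,0,0],[0,0,0],[0,0,0],[0,0,0],[0,0,0],[0,0,0],[0,0,0],[0,0,0],[0,0,0],[0,0,0],[0,0,0]]' --gripper '[0.4,0.45,0.5,0.5,0.5,0.5,0.5,0.5,0.5,0.5,0.5,0.4,0.2,0,0]'

```text
clock: 19.8
position: [500.8, 12.3, 153.2]
ee_rot: [0.639, 0.305, -0.302, -0.638]
contact_force: [0.8, 0.9, 0.3]
gripper_width: 0.1
```

```bash
python3 -c "
from h import *
go((647,16),200,-39.2)
o=[]
for n,b in(('top',(268,142,94,94)),('scene',(272,196,94,76))):
    f,K,p,Rm=avg(n); np.savez(f'{n}1.npz',f=f,K=K,p=p,R=Rm)
    c=crop(f,*b,4); o.append(cv2.copyMakeBorder(c,0,376-c.shape[0],0,0,cv2.BORDER_CONSTANT))
cv2.imwrite('pics/z2.png',np.hstack(o))
"
```

```text
t 19.8 pos [500.78  12.27 153.18] F [0.8  0.86 0.26] w 0.07 j [ 0.35  0.25 -0.41  0.   -0.91 -1.03] zang 140.85 tilt 0.21
trans [1.9068, -0.9257, -2.2231] rot [0.0188, 0.0058, 0.0184]
```

View pics/z2.png

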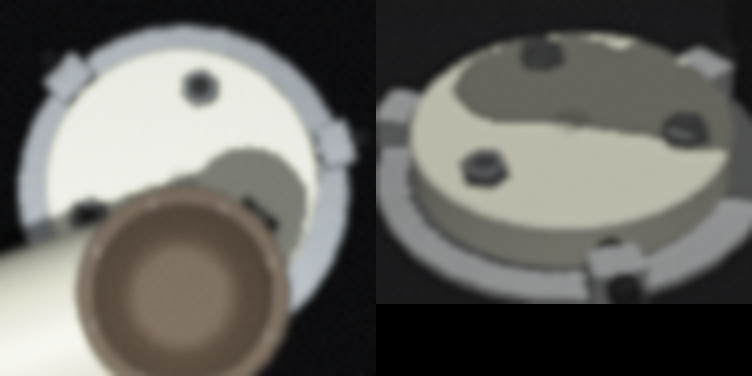

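Run:
```python
from h import *
S0=np.load("scene.npz");S1=np.load("scene1.npz")
def ren(xy,zb,tilt,ph,K,p,Rm):
    a=np.radians(-9.2+60*np.arange(6)); r=13.86
    V=np.array([[r*np.cos(q),r*np.sin(q),h] for q in a for h in(-6.5,6.5)])
    V=R.from_rotvec(np.radians(tilt)*np.array([-np.sin(np.radians(ph)),np.cos(np.radians(ph)),0])).apply(V)+[*xy,zb+6.5]
    pts=np.array([proj(v,K,p,Rm) for v in V]); 
    pts=np.vstack([pts,[proj([*(xy+ [12.85/np.cos(np.pi/6)*np.cos(q),12.85/np.cos(np.pi/6)*np.sin(q)]),36],K,p,Rm) for q in a]]) if 0 else pts
    m=np.zeros((76*8,94*8),np.uint8); cv2.fillConvexPoly(m,cv2.convexHull(((pts-[272,196]+.5)*8).astype(np.int32)),255)
    # occlude part below face in front: clip approx by pocket mouth
    if zb<36:
        base=np.array([proj([xy[0]+13.86*np.cos(q),xy[1]+13.86*np.sin(q),36],K,p,Rm) for q in a])
        top=pts if tilt else np.array([proj([xy[0]+13.86*np.cos(q),xy[1]+13.86*np.sin(q),zb+13],K,p,Rm) for q in a])
        k=np.zeros_like(m); cv2.fillConvexPoly(k,cv2.convexHull(((np.vstack([base]+[top[top[:,1]<base[:,1].max()]])-[272,196]+.5)*8).astype(np.int32)),255); m&=k
    return cv2.GaussianBlur(cv2.resize(m,(94,76),interpolation=cv2.INTER_AREA).astype(float)/255,(0,0),.9)
def score(S,xy,bgv,hyp):
    g=S["f"].mean(2)[196:272,272:366]; A=(S["K"],S["p"],S["R"]); c=proj([*xy,41],*A)-[272,196]; x,y=c.round().astype(int)
    w=(slice(y-9,y+10),slice(x-10,x+11)); best=9e9
    for dx in np.arange(-3,3.1,.75):
        for dy in np.arange(-3,3.1,.75):
            m=ren(np.array(xy)+[dx,dy],*hyp,*A)[w]; o=g[w]
            X=np.c_[m.ravel(),np.ones(m.size)]; q,rs,_,_=np.linalg.lstsq(X,o.ravel(),rcond=None)
            if rs[0]<best: best=rs[0];b=(dx,dy)
    return round(np.sqrt(best/m.size),1),b
for nm,S,xy in(("L ref",S0,(555,90)),("R ref",S0,(536,-25.5)),("loose ref",S0,(590.3,30.1)),("nut now",S1,(647,16))):
    print(nm,{h:score(S,xy,0,h) for h in((32,0,0),(36,0,0),(33.5,12,-39),(33.5,12,141))})
```

```text
L ref {(32, 0, 0): (np.float64(9.9), (np.float64(0.0), np.float64(-0.75))), (36, 0, 0): (np.float64(14.7), (np.float64(2.25), np.float64(0.0))), (33.5, 12, -39): (np.float64(11.8), (np.float64(0.75), np.float64(0.0))), (33.5, 12, 141): (np.float64(12.4), (np.float64(0.75), np.float64(-0.75)))}
R ref {(32, 0, 0): (np.float64(60.9), (np.float64(-2.25), np.float64(-3.0))), (36, 0, 0): (np.float64(60.0), (np.float64(-3.0), np.float64(-3.0))), (33.5, 12, -39): (np.float64(60.5), (np.float64(-3.0), np.float64(-3.0))), (33.5, 12, 141): (np.float64(60.9), (np.float64(-3.0), np.float64(-3.0)))}
loose ref {(32, 0, 0): (np.float64(6.4), (np.float64(-1.5), np.float64(-2.25))), (36, 0, 0): (np.float64(7.7), (np.float64(0.75), np.float64(-0.75))), (33.5, 12, -39): (np.float64(6.4), (np.float64(0.0), np.float64(-1.5))), (33.5, 12, 141): (np.float64(7.3), (np.float64(-0.75), np.float64(-1.5)))}
nut now {(32, 0, 0): (np.float64(12.5), (np.float64(-0.75), np.float64(-2.25))), (36, 0, 0): (np.float64(16.5), (np.float64(1.5), np.float64(-0.75))), (33.5, 12, -39): (np.float64(13.7), (np.float64(0.0), np.float64(-1.5))), (33.5, 12, 141): (np.float64(15.0), (np.float64(0.0), np.float64(-1.5)))}
```

>>> jog_arm --translation '[[0.6,0,-0.7],[1.2,0,-1.4],[1.91,0.5,-2.22],[1.91,1,-2.22],[1.91,1.5,-2.22],[1.91,1.7,-2.22],[1.91,1.87,-2.22],[1.91,1.87,-2.22],[1.91,1.87,-2.22]]' --rot '[[0.02,0,0.02],[0.02,0,0.02],[0.02,0,0.02],[0.02,0,0.02],[0.02,0,0.02],[0.02,0,0.02],[0.02,0,0.02],[0.02,0,0.02],[0.02,0,0.02]]' --gripper '[0,0,0,0,0,0,0,0,0]'

```text
clock: 21.3
position: [648.4, 16.2, 58.9]
ee_rot: [-0.639, -0.303, 0.304, 0.639]
contact_force: [0.2, -0.0, 0.5]
gripper_width: -0.1
```

```bash
python3 -c "
from h import *
go((647,16),51,-39.2)"
```

```text
t 21.3 pos [648.36  16.2   58.92] F [ 0.25 -0.02  0.48] w -0.06 j [ 0.27  0.58 -0.13  0.   -0.86 -0.96] zang 140.81 tilt 0.09
trans [-0.0201, 0.1585, 0.0184] rot [-0.0057, 0.0009, -0.0099]
```

Go down at 4 mm/s to z = 50.5.

>>> jog_arm --translation '[[-0.02,0.01,0.018],[-0.02,0.02,0.018],[-0.02,0.03,0.018],[-0.02,0.04,0.018],[-0.02,0.05,0.018],[-0.02,0.06,0.018],[-0.02,0.07,0.018],[-0.02,0.08,0.018],[-0.02,0.09,0.018],[-0.02,0.1,0.018],[-0.02,0.11,0.018],[-0.02,0.12,0.018],[-0.02,0.13,0.018],[-0.02,0.14,0.018],[-0.02,0.15,0.018],[-0.02,0.16,0.018],[-0.02,0.165,0.018],[-0.02,0.17,0.018]]' --rot '[[0,0,0],[0,0,0],[0,0,0],[0,0,0],[0,0,0],[0,0,0],[0,0,0],[0,0,0],[0,0,0],[0,0,0],[0,0,0],[0,0,0],[0,0,0],[0,0,0],[0,0,0],[0,0,0],[0,0,0],[0,0,0]]' --gripper '[0,0,0,0,0,0,0,0,0,0,0,0,0,0,0,0,0,0]'

```text
clock: 23.1
position: [647.0, 16.0, 50.4]
ee_rot: [-0.639, -0.303, 0.304, 0.639]
contact_force: [-0.1, -0.2, 0.3]
gripper_width: 0.3
```

>>> jog_arm --translation '[[0,0.006,0],[0,0.012,0],[0,0.018,0],[0,0.024,0],[0,0.03,0],[0,0.03,0]]' --rot '[[0,0,0],[0,0,0],[0,0,0],[0,0,0],[0,0,0],[0,0,0]]' --gripper '[0,0,0,0,0,0]'

```text
clock: 23.7
position: [647.0, 16.0, 48.8]
ee_rot: [-0.639, -0.303, 0.304, 0.639]
contact_force: [0.1, 0.0, 1.1]
gripper_width: -0.2
```

>>> jog_arm --translation '[[0,0.005,0],[0,0.01,0],[0,0.015,0],[0,0.02,0],[0,0.02,0]]' --rot '[[0,0,0],[0,0,0],[0,0,0],[0,0,0],[0,0,0]]' --gripper '[0,0,0,0,0]'

```text
clock: 24.2
position: [647.0, 16.0, 47.8]
ee_rot: [-0.639, -0.303, 0.304, 0.639]
contact_force: [-0.6, -0.1, -0.6]
gripper_width: -0.1
```

>>> jog_arm --translation '[[0,0.005,0],[0,0.01,0],[0,0.015,0],[0,0.02,0],[0,0.02,0]]' --rot '[[0,0,0],[0,0,0],[0,0,0],[0,0,0],[0,0,0]]' --gripper '[0,0,0,0,0]'

```text
clock: 24.7
position: [647.0, 16.0, 47.2]
ee_rot: [-0.639, -0.303, 0.304, 0.639]
contact_force: [-0.6, -0.2, 2.2]
gripper_width: -0.0
```

>>> jog_arm --translation '[[0,0.005,0],[0,0.01,0],[0,0.015,0],[0,0.015,0]]' --rot '[[0,0,0],[0,0,0],[0,0,0],[0,0,0]]' --gripper '[0,0,0,0]'

```text
clock: 25.1
position: [647.0, 16.0, 47.2]
ee_rot: [0.639, 0.303, -0.304, -0.639]
contact_force: [-1.9, -1.0, 5.1]
gripper_width: -0.3
```

Contact at z = 47.2 with 5 N and no sinking. I need a height reference, so I'll touch the bare face lightly nearby.

>>> jog_arm --translation '[[0,-0.05,0],[0,-0.3,0],[-0.2,-0.3,0.25],[-0.4,-0.3,0.5],[-0.55,-0.3,0.75],[-0.55,-0.2,0.75],[-0.55,-0.1,0.75],[-0.55,0,0.75],[-0.55,0.05,0.75],[-0.55,0.08,0.75],[-0.55,0.1,0.75],[-0.55,0.11,0.75],[-0.55,0.12,0.75],[-0.55,0.13,0.75],[-0.55,0.13,0.75]]' --rot '[[0,0,0],[0,0,0],[0,0,0],[0,0,0],[0,0,0],[0,0,0],[0,0,0],[0,0,0],[0,0,0],[0,0,0],[0,0,0],[0,0,0],[0,0,0],[0,0,0],[0,0,0]]' --gripper '[0,0,0,0,0,0,0,0,0,0,0,0,0,0,0]'

```text
clock: 26.6
position: [600.6, 18.3, 40.8]
ee_rot: [0.639, 0.303, -0.304, -0.639]
contact_force: [0.1, -0.7, -0.8]
gripper_width: 0.3
```

>>> jog_arm --translation '[[0,0.005,0],[0,0.01,0],[0,0.015,0],[0,0.02,0],[0,0.025,0],[0,0.03,0],[0,0.03,0]]' --rot '[[0,0,0],[0,0,0],[0,0,0],[0,0,0],[0,0,0],[0,0,0],[0,0,0]]' --gripper '[0,0,0,0,0,0,0]'

```text
clock: 27.3
position: [600.6, 18.4, 39.2]
ee_rot: [0.639, 0.303, -0.304, -0.639]
contact_force: [-0.6, 0.0, -0.0]
gripper_width: -0.3
```

>>> jog_arm --translation '[[0,0.005,0],[0,0.01,0],[0,0.015,0],[0,0.02,0],[0,0.02,0]]' --rot '[[0,0,0],[0,0,0],[0,0,0],[0,0,0],[0,0,0]]' --gripper '[0,0,0,0,0]'

```text
clock: 27.8
position: [600.5, 18.4, 38.2]
ee_rot: [0.639, 0.303, -0.304, -0.639]
contact_force: [-0.2, -0.4, 0.1]
gripper_width: -0.3
```

>>> jog_arm --translation '[[0,0.005,0],[0,0.01,0],[0,0.015,0],[0,0.015,0]]' --rot '[[0,0,0],[0,0,0],[0,0,0],[0,0,0]]' --gripper '[0,0,0,0]'

```text
clock: 28.2
position: [600.6, 18.4, 38.1]
ee_rot: [0.639, 0.303, -0.304, -0.639]
contact_force: [-2.6, -0.5, 4.4]
gripper_width: -0.1
```

The face is at z = 38.1, so the nut stands 9.1 mm proud. That matches a seated nut (9 mm). I'll lift away and hand in.

>>> jog_arm --translation '[[0,-0.1,0],[0,-0.5,0],[0,-1.2,0],[0,-2,0],[0,-2,0],[0,-2,0],[0,-2,0]]' --rot '[[0,0,0],[0,0,0],[0,0,0],[0,0,0],[0,0,0],[0,0,0],[0,0,0]]' --gripper '[0,0,0,0,0,0,0]'

```text
clock: 28.9
position: [599.9, 18.3, 137.1]
ee_rot: [-0.639, -0.302, 0.304, 0.639]
contact_force: [0.1, -0.0, -0.6]
gripper_width: 0.3
```

```bash
python3 -c "
from h import *
a=np.load('scene1.npz')['f']; f,*_=avg('scene',4)
print('pocket region change',np.abs(a-f)[232:246,286:304].mean()); print(arm.read_state()['position'])
print(job_done())"
```

```text
pocket region change 56.02965167548501
[600.14640257  18.25512325 136.89538944]
the job is handed in; nothing more can be done
None
```

The loose nut is in the empty pocket and sits flat by touch. I handed the job in at about 29 s with the fingers about 100 mm above the face.

I slid the nut across between loosely spaced fingertips in two pushes, square to the pocket's flats. I did not press on it from above until it was in. It stopped against the far pocket wall with about 3 N.

**Height check:** a slow touch on top of the nut met it at z = 47.2 mm and held at 5 N without sinking. A touch on the bare face gave z = 38.1 mm, so the nut stands 9.1 mm proud, against 9 mm for a seated nut. The highest force I read was about 5 N; readings come only at the end of each move.

**Checks that were weak or disagreed:**
- **Silhouette fit:** it favoured "seated flat" for the nut, but it also misjudged the reference loose nut, so I relied on the touch test instead.
- **Last picture comparison:** it showed a large change around the pocket. The arm had moved since the earlier picture, so its shadow or the gripper may explain it, but I handed in without viewing that picture.
- **Face height:** the cameras gave about 36 mm, 2 mm below the touch measurement and within the stated calibration.
- **Spanner, beaker and bottle:** I kept the arm well clear of them but did not measure them again at the end.

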